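Fit the back post of the sherd rest

TASK

Set up the little rest on which potsherds are propped for photographs: take the thicker of the two metal posts out of the dark wooden parking block, find the hole in the rest's light wooden socket block by feel, and press the post straight in until its collar sits fully home on the block. Press gently, so that the rubber pad under the socket block is never squashed flat (stay below about 18 N downward), let go of the post and leave the thinner post and the two loose sherds where they are.

Things in the scene. Friction and masses are not known exactly. Their poses are not given: they have to be found in the camera images.
- post_mid (a point): Centre of the thicker post, on its axis, 50 mm above its lower end; z runs to its top. A plain upright aluminium rod, 16 mm diameter, 100 mm long, flat sharp lower end; a 26 mm collar, 5 mm thick, has its underside 22 mm above the lower end. Grip the bare shank above the collar. About 70 g.
- post: The thicker post again, origin at the centre of its flat lower end. At the start it stands upright and loose in one of the two holes of the parking block, its collar resting on the block's top, so that its lower end is 18 mm above the table.
- spare_mid (a point): Centre of the thinner post (a bystander): aluminium, 12 mm diameter, 76 mm long, the same 26 mm collar 22 mm above its lower end; this point is 38 mm above the lower end. It stands in the other hole of the parking block.
- holder: Parking block of dark wood, fixed, 140 x 50 x 40 mm (its own x, y, z); origin at the centre of its underside on the table. Its two 20 mm holes are at x = -40 and +40 mm, y = 0; either may hold the thicker post. With the jaws closing along its y the fingers stay clear of the other post.
- rest_base: The sherd rest: a fixed brown board 130 (x) x 110 (y) x 12 mm, origin at the centre of its underside on the table, x to its rear. It carries the socket block, and at x = -45, y = +-35 mm two 12 mm thick stop pegs whose tops are 34 mm above the table.
- socket_mark (a point): Nominal centre of the top of the socket block, 54 mm above the table, at x = 25, y = 0 mm of the rest. The block is light wood, 60 x 60 x 36 mm, glued on by hand: its true centre, where the hole is, lies up to 4 mm off this point along the rest's x and y each (unmeasured, fixed during a run). Top height true within 1 mm. With the post home, post_mid is 28 mm above this point.
- socket (a joint): How far the socket block is pressed down into its 6 mm rubber pad, in m: 0 when free. It gives straight down only, about 0.25 mm per N, and springs back.
- cork (a joint): The hole is upright, round, 17.5 mm wide, sharp-edged and blind, free for 13.5 mm; below that is a tight cork plug which the post pushes down ahead of it. That takes about 6 N and the plug stays where it was pushed. This is its travel in m, 0 at the start, about 0.0085 with the collar home on the block.
- sherd_wall_mid (a point): Flat brown potsherd 76 x 83 x 18 mm lying loose on the table (a bystander); this point is its centre.
- sherd_long_mid (a point): Curved narrow potsherd 42 x 98 x 33 mm lying loose on the table (a bystander); this point is its centre.

How it is judged:
By the outcome, as a careful person would: the job done as asked, in the order asked, and still so for the second after the job is handed in, with the robot touching nothing.
It also fails if it takes over 61 s, if anything falls off the work surface, if the arm or the gripper's body presses on something with over 40 N, if the wrist force passes 120 N, or if a joint passes its speed limit or range.

ROBOT

A 6-joint arm with a two-finger parallel gripper is mounted at the origin on a cart in front of the work surface, level with it; the furniture and walls round the work are solid. World frame = base frame: x ahead of the robot, y to its left, z up, the work surface at z = 0. Lengths are in mm, angles in rad, forces in N, time in s.
With the tool pointing down it reaches from about 375 to 900 mm from the base axis. Payload 3.1 kg.
Tool frame: the origin (TCP) lies on the centre line of the jaws, within the pads' length; the fingertips stand tip_reach ahead of it and the grasp point (between the pads) is the TCP (tip_reach is the distance from the TCP to the fingertips, in mm); z points along the fingers, y is the line along which they close (so a half turn about z gives the same grasp; the last joint's range is limited). The gripper opens to 85 mm and grips with 20 to 120 N. Pads are 22 mm wide; open, the fingers measure 114 mm over their backs; the gripper's body (76 mm by 85 mm) begins 54 mm behind the grasp point. The pads swing forward as they close: fully open they stand 13 mm farther back than shut.
Start: joints at [1.036, 0.527, 1.433, -0, 1.181, -0.178], TCP at [217.671, 585.846, 250.31] pointing down, gripper open.
Joint ranges: [-3.08, 3.08], [-0.75, 2.2], [0.22, 2.44], [-1.43, 4.57], [0, 2.65], [-2.85, 2.85]. Speed limits (rad/s): [2.79, 2.79, 3.14, 3.14, 3.14, 3.14].

INTERFACE

Orientations are given as a rotation vector (axis times angle).
In Python, from plant import * gives the robot as it stands.
- The arm moves only by the shell command python3 -m inch 'ROWS'. ROWS is JSON, a list of rows, each an object of numbers: "fingers": the opening, from 0 (shut) to 1 (fully open); "tx", "ty", "tz": the shift along the tool's x, y, z as a fraction of full scale; "roll": the turn about the tool's z as a fraction of full scale. A call has 1 to 12 rows; each row shifts and turns the commanded pose from where the row before left it, along the tool's axes as they then stand; what a row does not reach is not made up. Full scale, the value 1, is 30 cm for a shift and pi rad for a turn. A row lasts 1/12 s, in which the tool goes at most 41.7 mm and 7.16 degrees, less where a joint would pass 70% of its speed; a pose out of reach is approached as far as the arm can. A call with a number of a shift or a turn outside -1 to 1 is refused whole. A call with a gripper value outside its range is refused whole. The fingers move at their own pace and stop on an object; the grip force is fixed at half the most. Time passes only in rows, so rows that do not move let the fingers close. It gives the time, the measured TCP pose, the force, the opening and the grip force at its end, in the units of the state.
- observe(): the state, without advancing time (a new reading comes with each control period).
- read_camera(name): name is "scene" or "top"; returns a dict with "img" (480x640x3 uint8, red, green, blue), "depth" (480x640 float32, mm along the optical axis (not along the pixel's ray), 0 where there is no reading), "fx", "fy", "cx", "cy" (pixels), "R" (3x3) and "t" (3): a world point X has camera coordinates R X + t. Camera axes: x right, y down, z forward; pixel columns grow to the right and rows downward; lengths in mm; the calibration is good to about 2 mm. A picture is of the moment at which its call begins.
- finish_job(): hands the job in; it is judged then, once.
The state is a dict: "clock": time; "qpos": joint angles; "joint_vel": joint speeds; "joint_efforts": joint torques, N m; "ee_pos": TCP position; "eef_rot": TCP orientation; "force": force on the tool from outside, world axes, zero at the start; "moment": the same for the moment, N m; "width": opening from 0.0 (shut) to 1.0 (fully open); "grasp_force": force on a finger pad.
Only numpy, scipy, OpenCV 4.12 (cv2) and the standard library are available. Lean on these libraries where they do the work, as an engineer would, in place of code of your own. Each camera call takes 0.05 s, during which the arm holds its last target. There are 200 camera calls.

## Working session

There is one attempt and no reset: what is moved stays moved. The work goes in short steps, Python scripts to look and compute and a shell command to move; the robot and the scene stay as the last step left them, time stands still between calls to the robot, and variables do not carry over. Pictures are saved under pics/ and viewed, at most 10 in all, crops included, and the job is handed in when it is done.

```bash
mkdir -p pics; python3 - <<'E'
from plant import *
import cv2,numpy as np
s=observe(); print({k:np.round(v,3) if not isinstance(v,dict) else v for k,v in s.items()})
for n in("scene","top"):
    c=read_camera(n); np.savez(f"{n}.npz",**c); cv2.imwrite(f"pics/{n}0.png",c["img"][:,:,::-1]); print(n,c["fx"],c["cx"],c["cy"],np.round(c["R"],3).tolist(),np.round(c["t"],1))
E
```

```text
{'clock': np.float64(0.0), 'qpos': array([ 1.037,  0.528,  1.434,  0.   ,  1.181, -0.178]), 'joint_vel': array([-0.002,  0.002,  0.   , -0.001,  0.001, -0.   ]), 'joint_efforts': array([-0.0000e+00, -4.4235e+01, -1.7803e+01, -0.0000e+00,  8.0000e-03,
        0.0000e+00]), 'ee_pos': array([217.313, 585.269, 249.314]), 'eef_rot': array([-5.560e-01, -3.091e+00,  3.000e-03]), 'force': array([ 0.717,  0.207, -0.498]), 'moment': array([0.002, 0.035, 0.018]), 'grasp_force': np.float64(0.0), 'width': np.float64(1.001)}
scene 455.3539043803663 320.2472984686721 238.7424594710734 [[-0.738, -0.675, 0.006], [-0.324, 0.346, -0.88], [0.592, -0.651, -0.474]] [447.9 248.1 529.5]
top 515.5028991191379 320.17578713753716 241.23719569089633 [[0.013, -1.0, 0.002], [-0.987, -0.013, -0.158], [0.158, -0.0, -0.987]] [-31.7 614.7 999.8]
```

View pics/scene0.png

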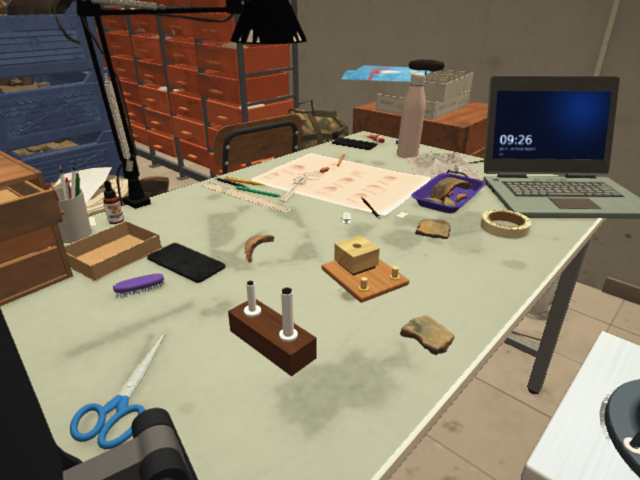

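View pics/top0.png

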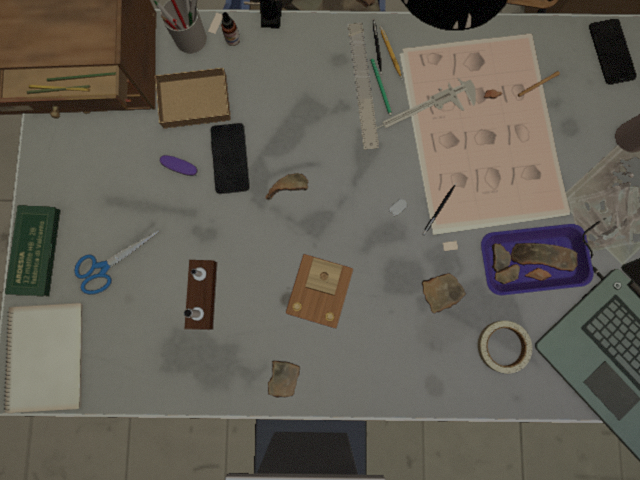

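The scene view shows the holder near (272,335), with the thick post at (288,313) and the thin one at (251,298). The rest is at (365,270). In the top view the thick post's base is near (197,313), the thin post's near (199,272), and the rest is at (320,290). I'll enlarge both.

```bash
python3 - <<'E'
import cv2,numpy as np
a=np.load("top.npz")["img"][245:340,175:360,::-1]; cv2.imwrite("pics/topc.png",cv2.resize(a,None,fx=4,fy=4,interpolation=cv2.INTER_CUBIC))
a=np.load("scene.npz")["img"][230:375,222:418,::-1]; cv2.imwrite("pics/scenec.png",cv2.resize(a,None,fx=4,fy=4,interpolation=cv2.INTER_CUBIC))
E
```

```text
(no output)
```

View pics/topc.png

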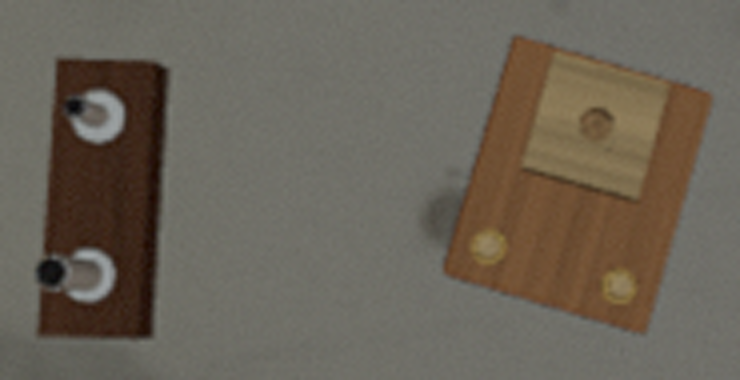

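View pics/scenec.png

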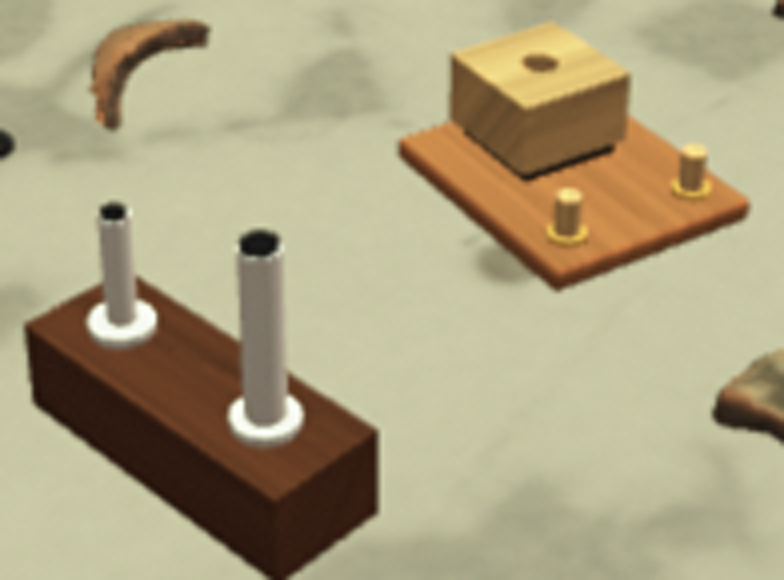

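The crops show the hole at (597,123) in top and (541,63) in scene. The post's top is at (50,273) in top and (260,243) in scene. Triangulating these next.

```bash
cat > tri.py <<'E'
import numpy as np,cv2
def P(c): return np.array([[c["fx"],0,c["cx"]],[0,c["fy"],c["cy"]],[0,0,1]])@np.c_[c["R"],c["t"]]
T=np.load("top.npz");S=np.load("scene.npz")
def tri(a,b):
    a=np.array([175,245])+(np.array(a)+.5)/4-.5; b=np.array([222,230])+(np.array(b)+.5)/4-.5
    X=cv2.triangulatePoints(P(T),P(S),a.astype(float),b.astype(float))[:,0];X=X[:3]/X[3]
    r=[ (lambda p:p[:2]/p[2])(P(c)@np.r_[X,1])-q for c,q in((T,a),(S,b))]
    return X,np.linalg.norm(r)
E
python3 - <<'E'
from tri import *
for n,a,b in [("ptop",(50,273),(260,243)),("pcollar",(88,275),(266,413)),("stop",(74,106),(114,211)),("scollar",(99,115),(122,321)),("hole",(597,123),(541,63)),
 ("RL",(556,53),(451,57)),("RR",(668,84),(551,22)),("FR",(640,199),(630,74)),("FL",(523,168),(526,107)),
 ("hRL",(57,60),(26,325)),("hRR",(155,64),(135,277)),("hFR",(140,335),(377,432)),("hFL",(38,335),(276,500)),("pegL",(488,243),(569,194)),("pegR",(619,284),(694,151))]:
    X,e=tri(a,b); print(n,np.round(X,1),round(e,2))
E
```

```text
ptop [466.1 221.3 119.4] 0.05
pcollar [466.6 220.8  46.6] 0.06
stop [545.9 219.9  95.2] 0.32
scollar [546.6 219.6  44.8] 0.15
hole [544.9 -32.   54.7] 0.16
RL [580.6 -10.6  53. ] 0.35
RR [565.5 -67.   55.2] 0.38
FR [508.1 -53.4  54.1] 0.62
FL [522.6   5.1  55.8] 0.61
hRL [574.8 243.2  41.5] 0.04
hRR [572.8 193.1  38.6] 1.13
hFR [437.4 195.1  39. ] 0.0
hFL [436.7 245.3  41.6] 0.01
pegL [485.3  22.2  34.8] 0.12
pegR [465.7 -44.1  34.7] 0.05
```

```bash
python3 -c "
import plant;print([(n,getattr(plant,n)) for n in dir(plant) if not n.startswith('_') and not callable(getattr(plant,n))])"|cut -c1-600; python3 -m inch '[{"fingers":1,"roll":-0.036},{"fingers":1,"roll":-0.036},{"fingers":1,"roll":-0.036},{"fingers":1}]'
```

```text
[('tip_reach', 19.0)]invalid input
```

```bash
python3 -m inch '[{"fingers":1,"tx":0,"ty":0,"tz":0,"roll":-0.036},{"fingers":1,"tx":0,"ty":0,"tz":0,"roll":-0.036},{"fingers":1,"tx":0,"ty":0,"tz":0,"roll":-0.036},{"fingers":1,"tx":0,"ty":0,"tz":0,"roll":0}]'
```

```text
clock: 0.43
ee_pos: [217.5, 585.5, 249.7]
eef_rot: [-0.023, -3.141, 0.002]
force: [0.2, 0.4, 0.7]
width: 0.999
grasp_force: 0.0
```

```bash
python3 -m inch '[{"fingers":1,"tx":-0.07,"ty":-0.1,"tz":0,"roll":0},{"fingers":1,"tx":-0.07,"ty":-0.1,"tz":0,"roll":0},{"fingers":1,"tx":-0.07,"ty":-0.1,"tz":0,"roll":0},{"fingers":1,"tx":-0.07,"ty":-0.1,"tz":0,"roll":0},{"fingers":1,"tx":-0.07,"ty":-0.1,"tz":0,"roll":0},{"fingers":1,"tx":-0.07,"ty":-0.1,"tz":0,"roll":0},{"fingers":1,"tx":-0.07,"ty":-0.1,"tz":0,"roll":0},{"fingers":1,"tx":-0.07,"ty":-0.1,"tz":0,"roll":0},{"fingers":1,"tx":-0.07,"ty":-0.1,"tz":0,"roll":0},{"fingers":1,"tx":-0.07,"ty":-0.1,"tz":0,"roll":0},{"fingers":1,"tx":-0.07,"ty":-0.1,"tz":0,"roll":0},{"fingers":1,"tx":-0.07,"ty":-0.1,"tz":0,"roll":0}]'
python3 -m inch '[{"fingers":1,"tx":0,"ty":0,"tz":0,"roll":0},{"fingers":1,"tx":0,"ty":0,"tz":0,"roll":0}]'
```

```text
clock: 1.43
ee_pos: [464.3, 220.1, 250.2]
eef_rot: [-0.031, -3.141, -0.0]
force: [0.6, 0.5, 0.4]
width: 1.002
grasp_force: 0.0
clock: 1.6
ee_pos: [464.8, 220.1, 250.1]
eef_rot: [-0.037, -3.141, -0.0]
force: [0.1, 0.5, -0.2]
width: 0.999
grasp_force: 0.0
```

```bash
python3 -m inch '[{"fingers":1,"tx":-0.005,"ty":0.003,"tz":0.11,"roll":0},{"fingers":1,"tx":0,"ty":0,"tz":0.11,"roll":0},{"fingers":1,"tx":0,"ty":0,"tz":0.11,"roll":0},{"fingers":1,"tx":0,"ty":0,"tz":0.11,"roll":0},{"fingers":1,"tx":0,"ty":0,"tz":0.11,"roll":0},{"fingers":1,"tx":0,"ty":0,"tz":0,"roll":0},{"fingers":1,"tx":0,"ty":0,"tz":0,"roll":0}]'
python3 -m inch '[{"fingers":0,"tx":0,"ty":0,"tz":0,"roll":0},{"fingers":0,"tx":0,"ty":0,"tz":0,"roll":0},{"fingers":0,"tx":0,"ty":0,"tz":0,"roll":0},{"fingers":0,"tx":0,"ty":0,"tz":0,"roll":0},{"fingers":0,"tx":0,"ty":0,"tz":0,"roll":0},{"fingers":0,"tx":0,"ty":0,"tz":0,"roll":0},{"fingers":0,"tx":0,"ty":0,"tz":0,"roll":0},{"fingers":0,"tx":0,"ty":0,"tz":0,"roll":0},{"fingers":0,"tx":0,"ty":0,"tz":0,"roll":0},{"fingers":0,"tx":0,"ty":0,"tz":0,"roll":0}]'
```

```text
clock: 2.18
ee_pos: [463.1, 223.3, 84.0]
eef_rot: [-0.025, -3.136, 0.002]
force: [-0.3, 0.7, 0.2]
width: 1.002
grasp_force: 0.0
clock: 3.02
ee_pos: [465.4, 222.2, 86.1]
eef_rot: [0.026, 3.141, -0.001]
force: [-1.6, -1.6, 6.4]
width: 0.171
grasp_force: 58.8
```

```bash
python3 -m inch '[{"fingers":0,"tx":0,"ty":0,"tz":-0.02,"roll":0},{"fingers":0,"tx":0,"ty":0,"tz":-0.04,"roll":0},{"fingers":0,"tx":0,"ty":0,"tz":-0.08,"roll":0},{"fingers":0,"tx":0,"ty":0,"tz":-0.1,"roll":0},{"fingers":0,"tx":0,"ty":0,"tz":-0.1,"roll":0},{"fingers":0,"tx":0,"ty":0,"tz":0,"roll":0},{"fingers":0,"tx":0,"ty":0,"tz":0,"roll":0},{"fingers":0,"tx":0,"ty":0,"tz":0,"roll":0}]'; python3 - <<'E'
from plant import *
import cv2,numpy as np
for i in range(4): s=observe();print(s["clock"],np.round(s["ee_pos"],1),np.round(s["eef_rot"],3),np.round(s["force"],1),s["width"])
c=read_camera("scene");np.savez("s1.npz",**c);t=read_camera("top");np.savez("t1.npz",**t)
a=cv2.resize(c["img"][170:340,200:400,::-1],None,fx=3,fy=3,interpolation=cv2.INTER_CUBIC)
b=cv2.resize(t["img"][230:400,110:170+0+40,::-1],None,fx=3,fy=3,interpolation=cv2.INTER_CUBIC)
b=cv2.resize(t["img"][255:340,130:230,::-1],None,fx=2,fy=2)
b=cv2.copyMakeBorder(b,0,a.shape[0]-b.shape[0],0,0,cv2.BORDER_CONSTANT)
cv2.imwrite("pics/lift.png",np.hstack([a,b]))
E
```

```text
clock: 3.68
ee_pos: [464.6, 222.6, 187.1]
eef_rot: [-0.026, -3.141, -0.0]
force: [-0.3, -0.3, -1.0]
width: 0.171
grasp_force: 58.5
3.6833 [464.6 222.6 187.1] [-0.026 -3.141 -0.   ] [-0.3 -0.3 -1. ] 0.1707932971355289
3.6833 [464.6 222.6 187.1] [-0.026 -3.141 -0.   ] [-0.3 -0.3 -1. ] 0.1707932971355289
3.6833 [464.6 222.6 187.1] [-0.026 -3.141 -0.   ] [-0.3 -0.3 -1. ] 0.1707932971355289
3.6833 [464.6 222.6 187.1] [-0.026 -3.141 -0.   ] [-0.3 -0.3 -1. ] 0.1707932971355289
```

View pics/lift.png

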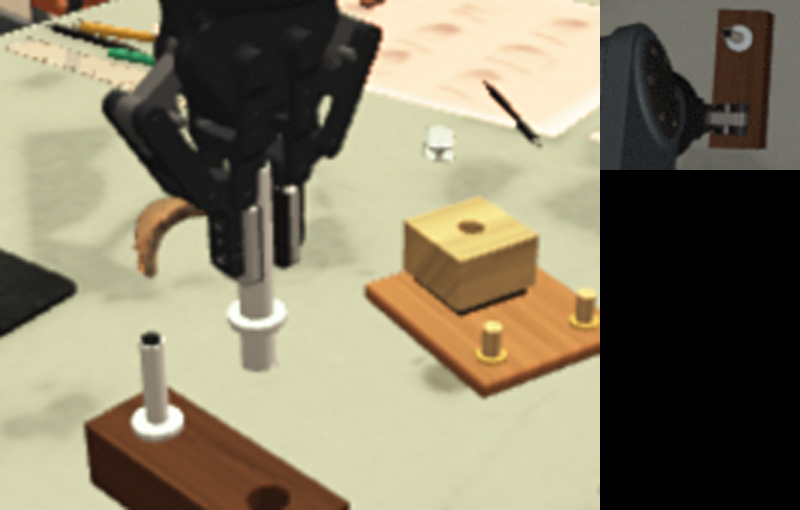

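The post is gripped upright and clear of the block: collar at crop (258,314), lower end at (258,362). The spare hasn't been disturbed. Moving over the socket.

```bash
python3 -m inch '[{"fingers":0,"tx":-0.035,"ty":-0.105,"tz":0,"roll":0},{"fingers":0,"tx":-0.035,"ty":-0.105,"tz":0,"roll":0},{"fingers":0,"tx":-0.035,"ty":-0.105,"tz":0,"roll":0},{"fingers":0,"tx":-0.035,"ty":-0.105,"tz":0,"roll":0},{"fingers":0,"tx":-0.035,"ty":-0.105,"tz":0,"roll":0},{"fingers":0,"tx":-0.035,"ty":-0.105,"tz":0,"roll":0},{"fingers":0,"tx":-0.035,"ty":-0.105,"tz":0,"roll":0},{"fingers":0,"tx":-0.035,"ty":-0.105,"tz":0,"roll":0},{"fingers":0,"tx":0,"ty":0,"tz":0.08,"roll":0},{"fingers":0,"tx":0,"ty":0,"tz":0.08,"roll":0},{"fingers":0,"tx":0,"ty":0,"tz":0,"roll":0},{"fingers":0,"tx":0,"ty":0,"tz":0,"roll":0}]'; python3 - <<'E'
from plant import *
import cv2,numpy as np
s=observe();print(s["clock"],np.round(s["ee_pos"],1),np.round(s["eef_rot"],3),np.round(s["force"],1),s["width"])
c=read_camera("scene");np.savez("s1.npz",**c);t=read_camera("top");np.savez("t1.npz",**t)
a=cv2.resize(c["img"][190:300,310:410,::-1],None,fx=4,fy=4,interpolation=cv2.INTER_CUBIC)
b=cv2.resize(t["img"][210:320,270:370,::-1],None,fx=4,fy=4,interpolation=cv2.INTER_CUBIC)
cv2.imwrite("pics/hover.png",np.hstack([a,b]))
E
```

```text
clock: 4.78
ee_pos: [543.2, -30.4, 137.2]
eef_rot: [-0.027, -3.135, -0.003]
force: [-0.1, 0.1, -0.8]
width: 0.17
grasp_force: 58.7
4.7833 [543.2 -30.4 137.2] [-2.700e-02 -3.135e+00 -3.000e-03] [-0.1  0.1 -0.8] 0.16984821362662278
```

View pics/hover.png

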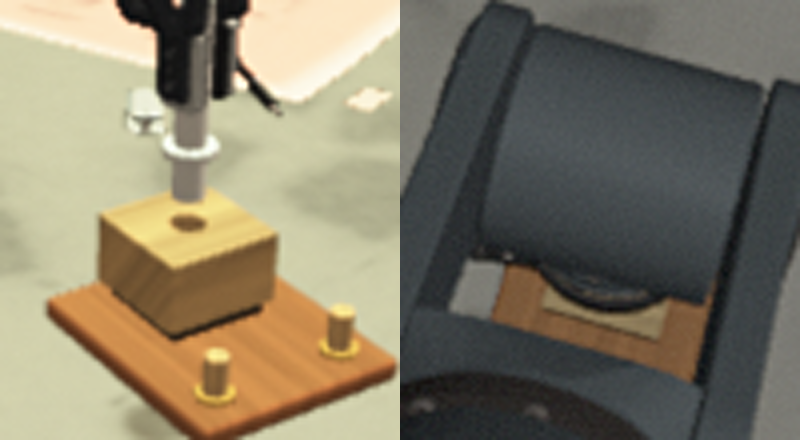

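The scene half shows the post axis at column 187 and the hole at (188,222), so they line up. The top view is blocked by the arm. Going down slowly by feel.

```bash
python3 -m inch '[{"fingers":0,"tx":0,"ty":0,"tz":0.02,"roll":0},{"fingers":0,"tx":0,"ty":0,"tz":0.02,"roll":0},{"fingers":0,"tx":0,"ty":0,"tz":0,"roll":0},{"fingers":0,"tx":0,"ty":0,"tz":0,"roll":0},{"fingers":0,"tx":0,"ty":0,"tz":0,"roll":0}]'
python3 -m inch '[{"fingers":0,"tx":0,"ty":0,"tz":0.004,"roll":0},{"fingers":0,"tx":0,"ty":0,"tz":0.004,"roll":0},{"fingers":0,"tx":0,"ty":0,"tz":0.004,"roll":0},{"fingers":0,"tx":0,"ty":0,"tz":0,"roll":0},{"fingers":0,"tx":0,"ty":0,"tz":0,"roll":0}]'
python3 -m inch '[{"fingers":0,"tx":0,"ty":0,"tz":0.004,"roll":0},{"fingers":0,"tx":0,"ty":0,"tz":0.004,"roll":0},{"fingers":0,"tx":0,"ty":0,"tz":0,"roll":0},{"fingers":0,"tx":0,"ty":0,"tz":0,"roll":0}]'
```

```text
clock: 5.3
ee_pos: [545.2, -30.6, 127.6]
eef_rot: [0.025, 3.141, -0.0]
force: [-0.6, 0.4, -0.7]
width: 0.171
grasp_force: 58.7
clock: 5.72
ee_pos: [545.0, -30.7, 123.6]
eef_rot: [-0.026, -3.141, -0.0]
force: [-0.4, -0.5, -0.8]
width: 0.168
grasp_force: 58.7
clock: 6.05
ee_pos: [545.2, -30.8, 121.4]
eef_rot: [0.026, 3.141, -0.0]
force: [0.1, -0.3, -0.2]
width: 0.171
grasp_force: 58.8
```

```bash
python3 -m inch '[{"fingers":0,"tx":0,"ty":0,"tz":0.004,"roll":0},{"fingers":0,"tx":0,"ty":0,"tz":0.004,"roll":0},{"fingers":0,"tx":0,"ty":0,"tz":0,"roll":0},{"fingers":0,"tx":0,"ty":0,"tz":0,"roll":0}]'
```

```text
clock: 6.38
ee_pos: [545.3, -30.8, 119.7]
eef_rot: [0.026, 3.141, -0.0]
force: [-1.8, -0.1, 6.9]
width: 0.169
grasp_force: 59.5
```

```bash
python3 -c "
from plant import *
import numpy as np
s=observe();print(np.round(s['moment'],3),np.round(s['force'],2))"
```

```text
[ 0.074  0.215 -0.028] [-1.78 -0.11  6.91]
```

```bash
python3 - <<'E'
from plant import *
import cv2,numpy as np
c=read_camera("scene");np.savez("s2.npz",**c)
cv2.imwrite("pics/contact.png",cv2.resize(c["img"][205:265,325:385,::-1],None,fx=10,fy=10,interpolation=cv2.INTER_CUBIC))
E
```

```text
(no output)
```

View pics/contact.png

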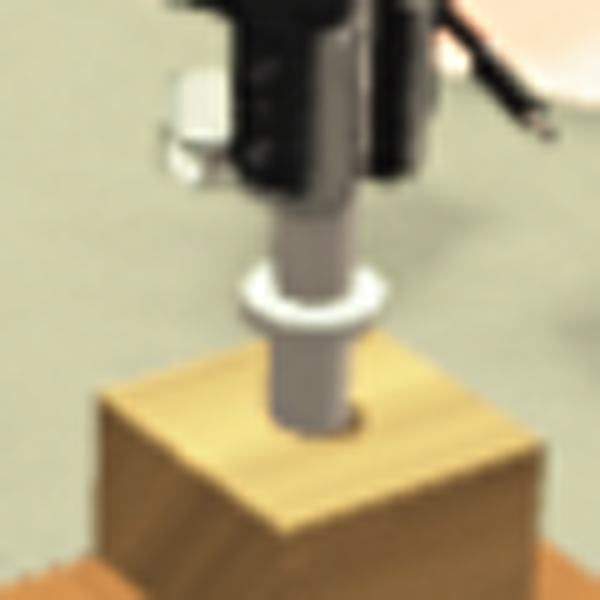

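The post end is at crop (311,416) and the hole centre is near (322,412), with a dark sliver of hole showing at (352,420). The post needs about 1.7 mm towards image right, which is roughly (-1.2,-1.1) in the world.

```bash
python3 -m inch '[{"fingers":0,"tx":0,"ty":0,"tz":-0.009,"roll":0},{"fingers":0,"tx":0.004,"ty":-0.004,"tz":0,"roll":0},{"fingers":0,"tx":0,"ty":0,"tz":0,"roll":0},{"fingers":0,"tx":0,"ty":0,"tz":0,"roll":0},{"fingers":0,"tx":0,"ty":0,"tz":0,"roll":0}]'
python3 -m inch '[{"fingers":0,"tx":0,"ty":0,"tz":0.004,"roll":0},{"fingers":0,"tx":0,"ty":0,"tz":0.004,"roll":0},{"fingers":0,"tx":0,"ty":0,"tz":0,"roll":0},{"fingers":0,"tx":0,"ty":0,"tz":0,"roll":0},{"fingers":0,"tx":0,"ty":0,"tz":0,"roll":0}]'
```

```text
clock: 6.85
ee_pos: [543.5, -31.9, 121.2]
eef_rot: [-0.026, -3.141, -0.0]
force: [-0.1, -0.2, -0.9]
width: 0.171
grasp_force: 59.0
clock: 7.27
ee_pos: [543.8, -31.9, 119.1]
eef_rot: [-0.026, -3.141, -0.0]
force: [-0.1, 0.6, 0.2]
width: 0.169
grasp_force: 59.0
```

```bash
python3 -m inch '[{"fingers":0,"tx":0,"ty":0,"tz":0.003,"roll":0},{"fingers":0,"tx":0,"ty":0,"tz":0.003,"roll":0},{"fingers":0,"tx":0,"ty":0,"tz":0.003,"roll":0},{"fingers":0,"tx":0,"ty":0,"tz":0,"roll":0},{"fingers":0,"tx":0,"ty":0,"tz":0,"roll":0}]'; python3 -c "
from plant import *
import numpy as np
s=observe();print(np.round(s['moment'],3),np.round(s['force'],2))"
```

```text
clock: 7.68
ee_pos: [543.8, -31.9, 116.4]
eef_rot: [-0.026, -3.141, -0.0]
force: [0.2, 0.1, -0.9]
width: 0.165
grasp_force: 59.0
[ 0.021 -0.018  0.031] [ 0.22  0.12 -0.85]
```

It's in the hole and free. Continuing down.

```bash
python3 -m inch '[{"fingers":0,"tx":0,"ty":0,"tz":0.004,"roll":0},{"fingers":0,"tx":0,"ty":0,"tz":0.004,"roll":0},{"fingers":0,"tx":0,"ty":0,"tz":0.004,"roll":0},{"fingers":0,"tx":0,"ty":0,"tz":0.004,"roll":0},{"fingers":0,"tx":0,"ty":0,"tz":0.004,"roll":0},{"fingers":0,"tx":0,"ty":0,"tz":0.004,"roll":0},{"fingers":0,"tx":0,"ty":0,"tz":0,"roll":0},{"fingers":0,"tx":0,"ty":0,"tz":0,"roll":0}]'; python3 -m inch '[{"fingers":0,"tx":0,"ty":0,"tz":0.004,"roll":0},{"fingers":0,"tx":0,"ty":0,"tz":0.004,"roll":0},{"fingers":0,"tx":0,"ty":0,"tz":0.004,"roll":0},{"fingers":0,"tx":0,"ty":0,"tz":0,"roll":0},{"fingers":0,"tx":0,"ty":0,"tz":0,"roll":0}]'
```

```text
clock: 8.35
ee_pos: [543.8, -31.9, 109.2]
eef_rot: [-0.026, -3.141, -0.0]
force: [0.2, -0.7, -0.5]
width: 0.168
grasp_force: 59.0
clock: 8.77
ee_pos: [544.1, -32.0, 106.2]
eef_rot: [0.026, 3.141, -0.0]
force: [-0.3, 0.5, 5.2]
width: 0.169
grasp_force: 59.1
```

```bash
python3 -m inch '[{"fingers":0,"tx":0,"ty":0,"tz":0.003,"roll":0},{"fingers":0,"tx":0,"ty":0,"tz":0.003,"roll":0},{"fingers":0,"tx":0,"ty":0,"tz":0.003,"roll":0},{"fingers":0,"tx":0,"ty":0,"tz":0.003,"roll":0},{"fingers":0,"tx":0,"ty":0,"tz":0.003,"roll":0},{"fingers":0,"tx":0,"ty":0,"tz":0,"roll":0},{"fingers":0,"tx":0,"ty":0,"tz":0,"roll":0}]'; python3 -m inch '[{"fingers":0,"tx":0,"ty":0,"tz":0.003,"roll":0},{"fingers":0,"tx":0,"ty":0,"tz":0.003,"roll":0},{"fingers":0,"tx":0,"ty":0,"tz":0.003,"roll":0},{"fingers":0,"tx":0,"ty":0,"tz":0,"roll":0},{"fingers":0,"tx":0,"ty":0,"tz":0,"roll":0}]'
```

```text
clock: 9.35
ee_pos: [544.1, -32.0, 101.6]
eef_rot: [0.026, 3.141, -0.0]
force: [-0.9, 0.9, 4.5]
width: 0.172
grasp_force: 59.1
clock: 9.77
ee_pos: [544.1, -32.0, 98.8]
eef_rot: [0.026, 3.141, -0.0]
force: [-1.1, -0.2, 5.4]
width: 0.172
grasp_force: 59.1
```

```bash
python3 -m inch '[{"fingers":0,"tx":0,"ty":0,"tz":0.002,"roll":0},{"fingers":0,"tx":0,"ty":0,"tz":0,"roll":0},{"fingers":0,"tx":0,"ty":0,"tz":0,"roll":0}]'
```

```text
clock: 10.02
ee_pos: [544.1, -32.0, 98.3]
eef_rot: [0.026, 3.141, -0.0]
force: [-0.9, 0.3, 5.7]
width: 0.167
grasp_force: 59.2
```

```bash
for i in 1; do python3 -m inch '[{"fingers":0,"tx":0,"ty":0,"tz":0.002,"roll":0},{"fingers":0,"tx":0,"ty":0,"tz":0,"roll":0},{"fingers":0,"tx":0,"ty":0,"tz":0,"roll":0}]'; done; python3 -m inch '[{"fingers":0,"tx":0,"ty":0,"tz":0.002,"roll":0},{"fingers":0,"tx":0,"ty":0,"tz":0,"roll":0},{"fingers":0,"tx":0,"ty":0,"tz":0,"roll":0}]'
```

```text
clock: 10.27
ee_pos: [544.1, -32.0, 97.9]
eef_rot: [0.026, 3.141, -0.0]
force: [-0.8, -0.0, 6.5]
width: 0.171
grasp_force: 59.4
clock: 10.52
ee_pos: [544.1, -32.0, 97.5]
eef_rot: [0.026, 3.141, -0.0]
force: [-0.6, 0.4, 8.5]
width: 0.169
grasp_force: 59.6
```

```bash
python3 -m inch '[{"fingers":0,"tx":0,"ty":0,"tz":0.002,"roll":0},{"fingers":0,"tx":0,"ty":0,"tz":0,"roll":0},{"fingers":0,"tx":0,"ty":0,"tz":0,"roll":0}]'; python3 -m inch '[{"fingers":0,"tx":0,"ty":0,"tz":0.002,"roll":0},{"fingers":0,"tx":0,"ty":0,"tz":0,"roll":0},{"fingers":0,"tx":0,"ty":0,"tz":0,"roll":0}]'
```

```text
clock: 10.77
ee_pos: [544.1, -32.0, 97.1]
eef_rot: [0.026, 3.14, -0.0]
force: [-2.1, 0.4, 10.0]
width: 0.168
grasp_force: 59.8
clock: 11.02
ee_pos: [544.1, -32.0, 96.7]
eef_rot: [0.026, 3.14, -0.0]
force: [-2.7, 1.3, 11.3]
width: 0.17
grasp_force: 59.9
```

The force now climbs at the pad's 4 N/mm, so the collar is home. I'll ease off and look at the force before letting go.

```bash
python3 -m inch '[{"fingers":0,"tx":0,"ty":0,"tz":-0.005,"roll":0},{"fingers":0,"tx":0,"ty":0,"tz":-0.004,"roll":0},{"fingers":0,"tx":0,"ty":0,"tz":0,"roll":0},{"fingers":0,"tx":0,"ty":0,"tz":0,"roll":0},{"fingers":0,"tx":0,"ty":0,"tz":0,"roll":0}]'
```

```text
clock: 11.43
ee_pos: [544.1, -32.0, 98.3]
eef_rot: [0.026, 3.141, -0.0]
force: [-0.9, 0.9, 5.5]
width: 0.172
grasp_force: 59.3
```

```bash
python3 -m inch '[{"fingers":0,"tx":0,"ty":0,"tz":-0.003,"roll":0},{"fingers":0,"tx":0,"ty":0,"tz":0,"roll":0},{"fingers":0,"tx":0,"ty":0,"tz":0,"roll":0}]'; python3 -m inch '[{"fingers":1,"tx":0,"ty":0,"tz":0,"roll":0},{"fingers":1,"tx":0,"ty":0,"tz":0,"roll":0},{"fingers":1,"tx":0,"ty":0,"tz":0,"roll":0},{"fingers":1,"tx":0,"ty":0,"tz":0,"roll":0},{"fingers":1,"tx":0,"ty":0,"tz":0,"roll":0},{"fingers":1,"tx":0,"ty":0,"tz":0,"roll":0},{"fingers":1,"tx":0,"ty":0,"tz":0,"roll":0},{"fingers":1,"tx":0,"ty":0,"tz":0,"roll":0},{"fingers":1,"tx":0,"ty":0,"tz":0,"roll":0},{"fingers":1,"tx":0,"ty":0,"tz":0,"roll":0}]'
```

```text
clock: 11.68
ee_pos: [544.0, -32.0, 99.0]
eef_rot: [0.026, 3.141, -0.0]
force: [0.9, 0.5, 3.0]
width: 0.169
grasp_force: 59.3
clock: 12.52
ee_pos: [543.8, -31.9, 99.1]
eef_rot: [0.026, 3.141, -0.0]
force: [-0.2, -0.1, 0.1]
width: 0.999
grasp_force: 0.0
```

```bash
python3 -m inch '[{"fingers":1,"tx":0,"ty":0,"tz":-0.05,"roll":0},{"fingers":1,"tx":0,"ty":0,"tz":-0.1,"roll":0},{"fingers":1,"tx":0,"ty":0,"tz":-0.1,"roll":0},{"fingers":1,"tx":0,"ty":0,"tz":-0.1,"roll":0},{"fingers":1,"tx":0,"ty":0,"tz":-0.1,"roll":0},{"fingers":1,"tx":0,"ty":0,"tz":-0.1,"roll":0},{"fingers":1,"tx":0,"ty":0.1,"tz":0,"roll":0},{"fingers":1,"tx":0,"ty":0.1,"tz":0,"roll":0},{"fingers":1,"tx":0,"ty":0.1,"tz":0,"roll":0},{"fingers":1,"tx":0,"ty":0.1,"tz":0,"roll":0},{"fingers":1,"tx":0,"ty":0.1,"tz":0,"roll":0},{"fingers":1,"tx":0,"ty":0,"tz":0,"roll":0}]'; python3 - <<'E'
from plant import *
import cv2,numpy as np
c=read_camera("scene");t=read_camera("top")
a=cv2.resize(c["img"][190:340,300:400,::-1],None,fx=4,fy=4,interpolation=cv2.INTER_CUBIC)
b=cv2.resize(t["img"][210:360,270:370,::-1],None,fx=4,fy=4,interpolation=cv2.INTER_CUBIC)
cv2.imwrite("pics/end.png",np.hstack([a,b]))
E
```

```text
clock: 13.52
ee_pos: [545.6, 122.7, 264.2]
eef_rot: [0.019, 3.142, 0.004]
force: [-1.0, -0.7, -0.1]
width: 0.995
grasp_force: 0.0
```

View pics/end.png

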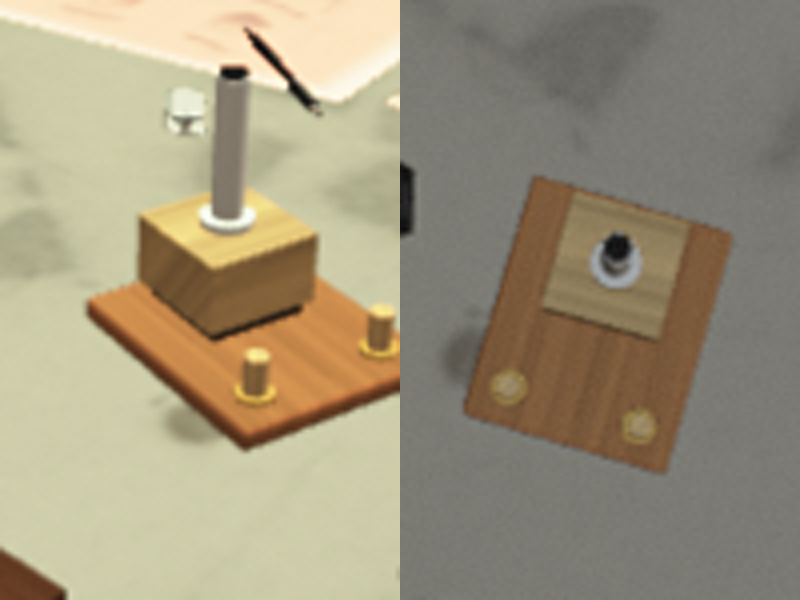

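The post stands upright with its collar flush on the block, at (228,215) in the scene half and (616,262) in the top half. The arm is clear of everything.

```bash
python3 -m inch '[{"fingers":1,"tx":0,"ty":0,"tz":0,"roll":0},{"fingers":1,"tx":0,"ty":0,"tz":0,"roll":0},{"fingers":1,"tx":0,"ty":0,"tz":0,"roll":0}]'; python3 -c "
from plant import *
print(finish_job())"
```

```text
clock: 13.87
ee_pos: [546.4, 116.9, 264.1]
eef_rot: [-0.029, -3.141, 0.0]
force: [-0.9, 0.6, -0.2]
width: 1.001
grasp_force: 0.0
the job is handed in; nothing more can be done
None
```

The thicker post is pressed home in the socket with its collar flush on the block and has been let go; readings while pressing peaked at about 11 N (limit 18 N), I never touched the thinner post or the sherds, and the job was handed in at about 14 s.

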